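# Unstack the machined parts into their store trays

### The arm

A 7-joint arm with a two-finger parallel gripper is mounted at the origin on the work surface. World frame = base frame: x ahead of the robot, y to its left, z up, the work surface at z = 0. Lengths are in m, angles in rad, forces in N, time in s.
With the tool pointing down it reaches from about 0.4 to 0.85 m from the base axis. Payload 10.4 kg.
Tool frame: the origin (TCP) lies at the very end of the fingers, on their centre line; the grasp point (between the pads) lies 19 mm behind it; z points along the fingers, y is the line along which they close (so a half turn about z gives the same grasp; the last joint's range is limited). The gripper opens to 85 mm and grips with 20 to 120 N. Pads are 22 mm wide; open, the fingers measure 114 mm over their backs; the gripper's body (76 mm by 85 mm) begins 54 mm behind the grasp point. The pads swing forward as they close: fully open they stand 13 mm farther back than shut.
Start: joints at [1.31, 0.332, -0.065, 1.46, 0.022, 1.35, -0.088], TCP at [0.147, -0.607, 0.231] pointing down, gripper open.
Joint ranges: [-2.6, 2.6], [-0.5, 2.12], [-1.47, 1.34], [0.16, 2.42], [-1.27, 4.41], [0.06, 2.06], [-2.6, 2.6]. Speed limits (rad/s): [2.22, 2.22, 2.79, 2.79, 3.14, 3.14, 3.14].

### API

Orientations are given as a unit quaternion [x, y, z, w].
In Python, from workcell import manip, optics gives the robot as it stands.
- The arm moves only by the tool jog_arm, never from a script. Its arguments are lists of equal length, an entry for each row: "dr": the turn, a rotation vector about the tool's x, y, z normalised to -1 to 1, where 1 is 4 degrees, a list of three; "translation": the shift along the tool's x, y, z normalised to -1 to 1, where 1 is 0.025 m, a list of three; "jaw": the opening, from 0 (shut) to 1 (fully open). A call has 1 to 10 rows; each row shifts and turns the commanded pose from where the row before left it, along the tool's axes as they then stand; what a row does not reach is not made up. A row lasts 1/10 s, in which the tool goes at most 50 mm and 8.59 degrees, less where a joint would pass 70% of its speed; a pose out of reach is approached as far as the arm can. A call with a number of a shift or a turn outside -1 to 1 is refused whole. A call with a gripper value outside its range is refused whole. The fingers move at their own pace and stop on an object; "squeeze" is the grip in N (left out, the last holds). Time passes only in rows, so rows that do not move let the fingers close. It gives the time, the measured TCP pose, the force, the opening and the grip force at its end, in the units of the state.
- manip.get_obs(): the state, without advancing time (a new reading comes with each control period).
- optics.camera(name): name is "side" or "top" or "wrist"; returns a dict with "color" (420x560x3 uint8, red, green, blue), "mtx" (3x3 intrinsics, pixels), "R" (3x3) and "t" (3): a world point X has camera coordinates R X + t. Camera axes: x right, y down, z forward; pixel columns grow to the right and rows downward; lengths in m; the calibration is good to about 2 mm. A picture is of the moment at which its call begins. There is no depth.
- manip.hand_in(): hands the job in; it is judged then, once.
The state is a dict: "clock": time; "joint_pos": joint angles; "joint_velocities": joint speeds; "tau": joint torques, N m; "position": TCP position; "ee_rot": TCP orientation; "ft_force": force on the tool from outside, world axes, zero at the start; "torque": the same for the moment, N m; "grip_width": opening from 0.0 (shut) to 1.0 (fully open); "grasp_force": force on a finger pad.
Only numpy, scipy, OpenCV 4.12 (cv2) and the standard library are available. Lean on these libraries where they do the work, as an engineer would, in place of code of your own. Each camera call takes 0.05 s, during which the arm holds its last target. There are 200 camera calls.

### The job

Take the stack of steel parts on the wooden skid apart and put each part, right way up as it stands now, in the blue tray made for its outline: the fork in the small rectangular tray, the collar in the round one, the bored block in the square one and the base plate in the long one, each lying flat inside the rim. Set the heavy parts down rather than dropping them, and leave the oil can and the box of bolts where they are.

Things in the scene. Friction and masses are not known exactly. Their poses are not given: they have to be found in the camera images.
- fork: Bright steel rod-end fork (yoke), the top of the stack: 20 mm (x) by 40 mm (y), 34 mm tall; a 14 mm thick foot with two upright lugs (each 20 x 10 mm) at its y ends, the gap between them open upward. About 0.15 kg. Origin: centre of its underside; z up. Grip it across x (20 mm). Goes in small_tray.
- collar: Dark steel ring (bearing collar), second from the top: 44 mm outside diameter, 20 mm bore, 18 mm tall, about 0.17 kg. Origin: centre of its underside; z up along the bore. Goes in round_tray.
- bored_block: Bright steel square block with a round 30 mm bore through it, third from the top: 52 x 52 mm, 28 mm tall, about 0.44 kg. Origin: centre of its underside; z up along the bore, x and y square to its sides. Goes in square_tray.
- base_plate: Dark steel flat plate with a 13 mm bolt hole near each end, the bottom of the stack: 56 mm (x) by 110 mm (y), 16 mm thick, about 0.70 kg. Origin: centre of its underside; z up. Grip it across x (56 mm). It lies on a small wooden skid fixed to the bench (100 x 150 mm, its top 24 mm above the bench), long sides roughly parallel. Goes in long_tray.
- small_tray: Smallest tray, rectangular, inside 40 mm (x) by 60 mm (y). Fixed to the bench; blue-painted steel, floor 4 mm thick (floor top 4 mm above the origin), rim 4 mm wide standing 4 mm above that floor. Origin: centre of its underside, on the bench. Its long side runs along y.
- round_tray: Round tray, inside diameter 64 mm. Fixed to the bench; blue-painted steel, floor 4 mm thick (floor top 4 mm above the origin), rim 4 mm wide standing 4 mm above that floor. Origin: centre of its underside, on the bench. 
- square_tray: Square tray, inside 72 x 72 mm. Fixed to the bench; blue-painted steel, floor 4 mm thick (floor top 4 mm above the origin), rim 4 mm wide standing 4 mm above that floor. Origin: centre of its underside, on the bench. x and y square to its sides.
- long_tray: Largest tray, a long rectangle, inside 76 mm (x) by 130 mm (y). Fixed to the bench; blue-painted steel, floor 4 mm thick (floor top 4 mm above the origin), rim 4 mm wide standing 4 mm above that floor. Origin: centre of its underside, on the bench. Its long side runs along y.
- oil_can: Bystander: closed round steel can, 60 mm diameter, 100 mm tall, loose. Origin: centre of its underside.
- bolt_box: Bystander: open cardboard box with bolts in it, 80 x 80 mm, 45 mm tall, loose. Origin: centre of its underside.
Not all that is in view belongs to the job. There is more than one size of the base_plate; the job needs the smaller.

How it is judged:
By the outcome, as a careful person would: the job done as asked, in the order asked, and still so for the second after the job is handed in, with the robot touching nothing.
It also fails if it takes over 115 s, if anything falls off the work surface, if the arm or the gripper's body presses on something with over 40 N, if the wrist force passes 120 N, or if a joint passes its speed limit or range.

## Working session

There is one attempt and no reset: what is moved stays moved. The work goes in short steps, Python scripts to look and compute and a tool call to move; the robot and the scene stay as the last step left them, time stands still between calls to the robot, and variables do not carry over. Pictures are saved under pics/ and viewed, at most 14 in all, crops included, and the job is handed in when it is done.

Besides the shell and the picture viewer there is one more tool, called after ">>>" as name(argument=value, ...) on one line, values as JSON. jog_arm: Moves the arm, as the interface text tells. Scaled input: -1 to 1 covers 0.025 m each way for a shift and 4 degrees each way for a turn. Its arguments: {"type":"object","properties":{"dr":{"type":"array","items":{"type":"array","items":{"type":"number"}}},"translation":{"type":"array","items":{"type":"array","items":{"type":"number"}}},"jaw":{"type":"array","items":{"type":"number"}},"squeeze":{"type":"number"}},"required":["dr","translation","jaw"]}

```bash
mkdir -p pics; ls; python3 - <<'E'
from workcell import manip, optics
import cv2,pickle
o=manip.get_obs();print({k:o[k] for k in('clock','position','ee_rot','grip_width','ft_force')})
d={}
for n in('top','side','wrist'):
    c=optics.camera(n);d[n]=c;cv2.imwrite(f'pics/{n}0.png',c['color'][...,::-1]);print(n,c['mtx'].tolist(),c['R'].round(3).tolist(),c['t'].round(3).tolist())
pickle.dump(d,open('d0.pkl','wb'))
E
```

```text
pics
{'clock': 0.0, 'position': array([ 0.14713689, -0.60704978,  0.23051667]), 'ee_rot': array([ 9.92940482e-01,  1.18611532e-01, -1.07667332e-04, -7.02088794e-04]), 'grip_width': 0.9975313168452747, 'ft_force': array([ 0.68721434,  0.6138641 , -0.37537993])}
top [[483.7918794840023, 0.0, 276.8888016703059], [0.0, 483.7918794840023, 207.85533661501862], [0.0, 0.0, 1.0]] [[0.008, -1.0, -0.021], [-0.991, -0.005, -0.131], [0.131, 0.022, -0.991]] [-0.073, 0.569, 1.32]
side [[409.2955553875189, 0.0, 280.52802537109466], [0.0, 409.2955553875189, 205.2627309393299], [0.0, 0.0, 1.0]] [[-0.748, -0.664, 0.009], [-0.493, 0.546, -0.677], [0.445, -0.511, -0.736]] [0.345, 0.378, 0.721]
wrist [[291.10460401619974, 0.0, 282.4462344188887], [0.0, 291.10460401619974, 206.37537007481495], [0.0, 0.0, 1.0]] [[0.236, -0.972, -0.001], [-0.936, -0.228, 0.269], [-0.262, -0.063, -0.963]] [-0.624, -0.035, 0.379]
```

View pics/top0.png

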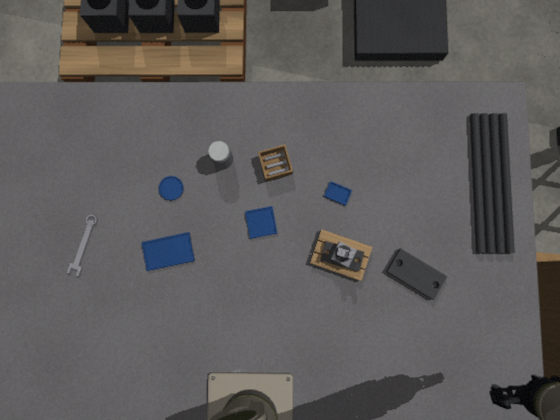

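View pics/side0.png

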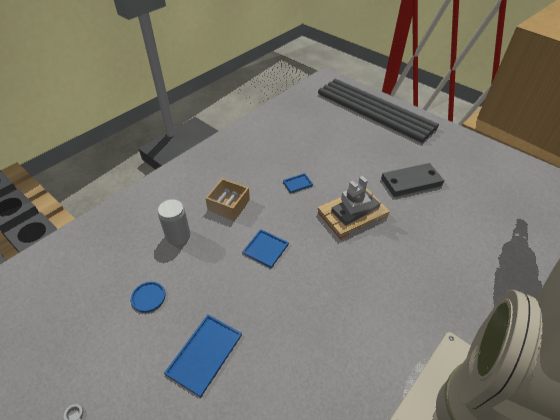

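The top view shows the stack on the skid at about (341,256). The trays are small (338,194), square (261,222), round (171,188) and long (168,251), the can is at (219,153) and the bolt box at (275,163). There are two base-plate candidates: the dark plate under the stack at (341,256) and the loose dark plate at (416,274). The stacked one on the skid should be the smaller, so I'll check that by measuring and with an enlarged crop.

```bash
cat > h.py <<'E'
import numpy as np,cv2
from scipy.spatial.transform import Rotation as Ro
def ray(c,uv,z):
    uv=np.atleast_2d(np.asarray(uv,float)); d=np.c_[uv,np.ones(len(uv))]@np.linalg.inv(c['mtx']).T@c['R']
    C=-c['R'].T@c['t']; return C+d*((z-C[2])/d[:,2])[:,None]
def proj(c,X):
    p=(np.atleast_2d(X)@c['R'].T+c['t'])@c['mtx'].T; return p[:,:2]/p[:,2:]
def rect(P):
    (x,y),(w,h),a=cv2.minAreaRect((P[:,:2]*1000).astype(np.float32))
    if w>h: w,h,a=h,w,a+90   # a = direction of x (short) axis
    return round(x/1000,4),round(y/1000,4),round(w,1),round(h,1),round((a+90)%180-90,1)
E
python3 - <<'E'
from h import *;import pickle
d=pickle.load(open('d0.pkl','rb'))
for n in('top','side'):
    c=d[n];hsv=cv2.cvtColor(c['color'],cv2.COLOR_RGB2HSV)
    m=cv2.inRange(hsv,(100,140,50),(125,255,255))
    for k in cv2.findContours(m,0,cv2.CHAIN_APPROX_NONE)[0]:
        if cv2.contourArea(k)>80: print(n,'blue',cv2.boundingRect(k),rect(ray(c,k[:,0],.007)))
    for nm,lo,hi,z in(('wood',(8,70,80),(28,255,255),.024),('dark',(0,0,0),(180,80,60),.016)):
      m=cv2.inRange(hsv,lo,hi)
      for k in cv2.findContours(m,0,cv2.CHAIN_APPROX_NONE)[0]:
        if cv2.contourArea(k)>120 and 150<k[:,0].mean(0)[1]<300 and 200<k[:,0].mean(0)[0]<450: print(n,nm,cv2.boundingRect(k),rect(ray(c,k[:,0],z)))
a=d['top']['color'][215:305,285:455];b=d['side']['color'][150:250,300:450]
f=lambda i,s:cv2.resize(i[...,::-1],None,fx=s,fy=s,interpolation=cv2.INTER_CUBIC)
cv2.imwrite('pics/c1.png',np.hstack([f(a,4.5)]));cv2.imwrite('pics/c2.png',f(b,5))
E
```

```text
top blue (142, 233, 52, 38) (0.4478, 0.2415, 82.4, 137.6, 12.5)
top blue (246, 207, 31, 31) (0.5327, -0.0229, 77.3, 78.2, -78.8)
top blue (325, 182, 26, 23) (0.6175, -0.2423, 46.7, 65.7, -23.4)
top blue (159, 177, 24, 23) (0.6302, 0.2397, 64.6, 67.4, 0.3)
top wood (310, 230, 62, 51) (0.4412, -0.2482, 100.8, 150.3, -19.0)
top wood (258, 144, 35, 35) (0.7064, -0.0622, 82.5, 82.9, -74.0)
top dark (383, 249, 50, 51) (0.3721, -0.4243, 75.4, 161.3, -57.8)
top dark (321, 244, 28, 24) (0.4421, -0.2343, 55.1, 75.1, -15.5)
top dark (252, 157, 15, 27) (0.6822, -0.0134, 24.5, 76.1, -71.2)
top dark (196, 155, 34, 20) (0.7023, 0.1197, 54.9, 92.3, 21.2)
side blue (165, 315, 76, 82) (0.4453, 0.2405, 84.7, 137.4, 12.5)
side blue (131, 282, 34, 30) (0.6273, 0.2394, 68.6, 71.4, 75.6)
side blue (244, 230, 44, 37) (0.5297, -0.0231, 80.5, 80.7, 11.0)
side blue (283, 174, 30, 18) (0.6152, -0.2423, 48.5, 67.9, -23.1)
side wood (318, 197, 71, 42) (0.4351, -0.2416, 112.4, 158.9, -18.7)
side wood (206, 179, 44, 41) (0.7005, -0.0644, 104.2, 113.3, 16.2)
side dark (332, 203, 36, 22) (0.4469, -0.2426, 62.7, 75.9, -14.3)
side dark (382, 175, 62, 22) (0.3664, -0.4255, 77.3, 163.8, -56.3)
```

View pics/c1.png

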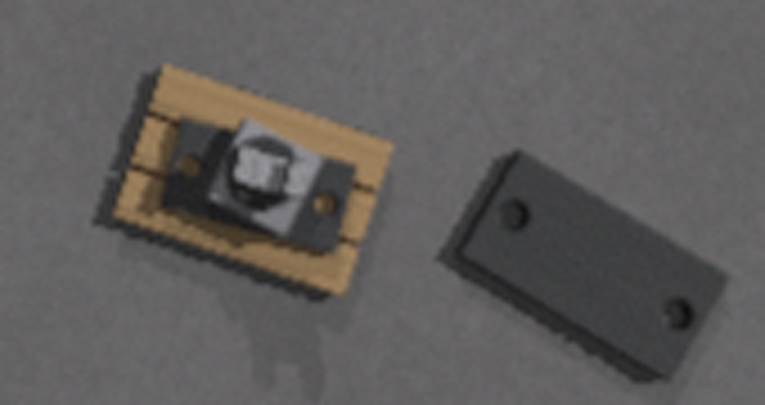

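View pics/c2.png

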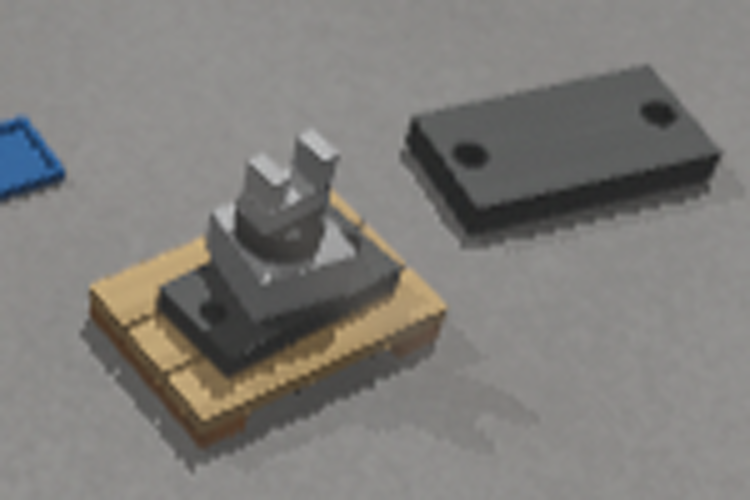

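The crops show the stacked plate with the block, collar and fork on it, standing on the skid. The loose plate on the right measures about 76x161 mm. That one is too large, so the plate on the skid is the one for the job. I'll move over the stack for a close wrist view.

>>> jog_arm(dr=[[0,0,0],[0,0,0],[0,0,0],[0,0,0],[0,0,0],[0,0,0],[0,0,0],[0,0,0],[0,0,0],[0,0,0]], translation=[[0.74,-0.56,0],[0.74,-0.56,0],[0.74,-0.56,0],[0.74,-0.56,0],[0.74,-0.56,0],[0.74,-0.56,0],[0.74,-0.56,0],[0.74,-0.56,0],[0.74,-0.56,0],[0.74,-0.56,0]], jaw=[1,1,1,1,1,1,1,1,1,1])

```text
clock: 1.15
position: [0.2945, -0.4269, 0.2311]
ee_rot: [0.993, 0.119, -0.0, -0.0]
ft_force: [1.0, 0.4, -0.4]
grip_width: 0.999
grasp_force: 0.0
```

>>> jog_arm(dr=[[0,0,0],[0,0,0],[0,0,0],[0,0,0],[0,0,0],[0,0,0],[0,0,0],[0,0,0],[0,0,0],[0,0,0]], translation=[[0.74,-0.56,0],[0.74,-0.56,0],[0.74,-0.56,0],[0.74,-0.56,0],[0.74,-0.56,0],[0.74,-0.56,0],[0.74,-0.56,0],[0.74,-0.56,0],[0.74,-0.56,0],[0.74,-0.56,0]], jaw=[1,1,1,1,1,1,1,1,1,1])

```text
clock: 2.15
position: [0.4413, -0.2473, 0.2312]
ee_rot: [0.993, 0.119, -0.0, -0.0]
ft_force: [-0.8, -1.0, -0.6]
grip_width: 0.997
grasp_force: 0.0
```

>>> jog_arm(dr=[[0,0,-1],[0,0,-1],[0,0,-1],[0,0,-1],[0,0,-1],[0,0,-1],[0,0,-1],[0,0,-1],[0,0,-1],[0,0,-1]], translation=[[0,0,0],[0,0,0],[0,0,0],[0,0,0],[0,0,0],[0,0,0],[0,0,0],[0,0,0],[0,0,0],[0,0,0]], jaw=[1,1,1,1,1,1,1,1,1,1])

```text
clock: 3.15
position: [0.4407, -0.2481, 0.2311]
ee_rot: [0.892, 0.452, -0.0, -0.0]
ft_force: [-0.6, 0.7, -0.4]
grip_width: 1.001
grasp_force: 0.0
```

>>> jog_arm(dr=[[0,0,-1],[0,0,-1],[0,0,-1],[0,0,-1],[0,0,0],[0,0,0]], translation=[[0,0,0],[0,0,0],[0,0,0],[0,0,0],[0,0,0],[0,0,0]], jaw=[1,1,1,1,1,1])

```text
clock: 3.75
position: [0.4408, -0.2481, 0.2312]
ee_rot: [0.822, 0.57, -0.0, -0.0]
ft_force: [0.4, -0.1, -0.6]
grip_width: 0.999
grasp_force: 0.0
```

```bash
python3 - <<'E'
from workcell import manip, optics
import cv2,pickle
o=manip.get_obs();print({k:o[k] for k in('clock','position','ee_rot','joint_pos','ft_force')})
c=optics.camera('wrist');pickle.dump(c,open('w1.pkl','wb'));cv2.imwrite('pics/w1.png',c['color'][...,::-1])
E
```

```text
{'clock': 3.75, 'position': array([ 0.4407804 , -0.24811468,  0.23117245]), 'ee_rot': array([ 8.21630487e-01,  5.70020469e-01, -5.50746366e-05, -7.37553783e-05]), 'joint_pos': array([ 0.87023571,  0.09987643, -0.47387844,  1.74897366,  0.04720075,
        1.3041541 ,  0.02819408]), 'ft_force': array([ 0.40503201, -0.07896776, -0.62806134])}
```

View pics/w1.png

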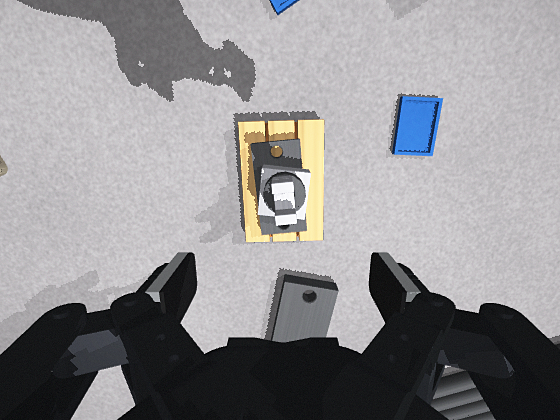

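The wrist view shows the stack in the clear, with the fork lugs at about (282,187) and (286,218), the collar around (284,192), and the block's corners at about (263,167), (310,172), (303,228) and (257,220). I'll measure them.

```bash
python3 - <<'E'
from h import *;import pickle
c=pickle.load(open('w1.pkl','rb'));d=pickle.load(open('d0.pkl','rb'))
print('TCP',proj(c,[.4408,-.2481,.2312]))
g=cv2.cvtColor(c['color'],cv2.COLOR_RGB2GRAY);hsv=cv2.cvtColor(c['color'],cv2.COLOR_RGB2HSV)
for t in(190,215,235):
  m=((g>t)&(hsv[...,1]<40)).astype(np.uint8);m[:160]=0;m[235:]=0;m[:,:255]=0;m[:,315:]=0
  for k in cv2.findContours(m,0,cv2.CHAIN_APPROX_NONE)[0]:
    if cv2.contourArea(k)>30: print(t,cv2.contourArea(k),cv2.boundingRect(k),'z.12',rect(ray(c,k[:,0],.12)),'z.068',rect(ray(c,k[:,0],.068)))
# yellow skid check & small tray check
m=cv2.inRange(hsv,(15,60,120),(35,255,255))
k=max(cv2.findContours(m,0,1)[0],key=cv2.contourArea);print('skid',rect(ray(c,k[:,0],.024)))
m=cv2.inRange(hsv,(100,140,50),(125,255,255));m[:90]=0
k=max(cv2.findContours(m,0,1)[0],key=cv2.contourArea);print('small',rect(ray(c,k[:,0],.007)))
for n,cc,r in(('w',c,(245,125,325,245)),('side',d['side'],(340,170,378,215))):
  x0,y0,x1,y1=r;im=cc['color'][y0:y1,x0:x1,::-1];s=600/(y1-y0)
  cv2.imwrite('pics/z_%s.png'%n,cv2.resize(im,(int(im.shape[1]*s),600),interpolation=cv2.INTER_CUBIC))
a=cv2.imread('pics/z_w.png');b=cv2.imread('pics/z_side.png');z=np.hstack([a[:,:400],b[:,:400]]);cv2.imwrite('pics/z1.png',z);print(a.shape,b.shape)
E
```

```text
TCP [[282.28463644 257.75178491]]
190 350.5 (272, 182, 23, 27) z.12 (0.444, -0.2412, 19.2, 24.4, -16.1) z.068 (0.4397, -0.253, 23.2, 29.4, -16.1)
190 580.5 (258, 171, 53, 55) z.12 (0.4431, -0.2437, 43.1, 51.6, -26.7) z.068 (0.4386, -0.256, 52.0, 62.2, -26.7)
215 144.0 (258, 193, 17, 23) z.12 (0.4272, -0.2437, 14.9, 19.8, -26.4) z.068 (0.4196, -0.256, 18.0, 23.8, -26.4)
215 345.0 (272, 182, 23, 26) z.12 (0.4441, -0.2409, 19.2, 23.5, -16.1) z.068 (0.4398, -0.2525, 23.2, 28.3, -16.1)
215 414.5 (275, 171, 36, 55) z.12 (0.4505, -0.2476, 26.6, 52.0, -28.4) z.068 (0.4475, -0.2607, 32.0, 62.7, -28.4)
235 334.5 (272, 182, 23, 26) z.12 (0.444, -0.241, 19.2, 23.3, -16.2) z.068 (0.4398, -0.2527, 23.1, 28.1, -16.2)
235 404.5 (275, 172, 36, 54) z.12 (0.4505, -0.2475, 26.6, 51.9, -28.4) z.068 (0.4476, -0.2606, 32.0, 62.5, -28.4)
skid (0.4736, -0.2602, 30.5, 150.0, -19.1)
small (0.6171, -0.2426, 51.0, 68.2, -23.0)
(600, 400, 3) (600, 506, 3)
```

View pics/z1.png

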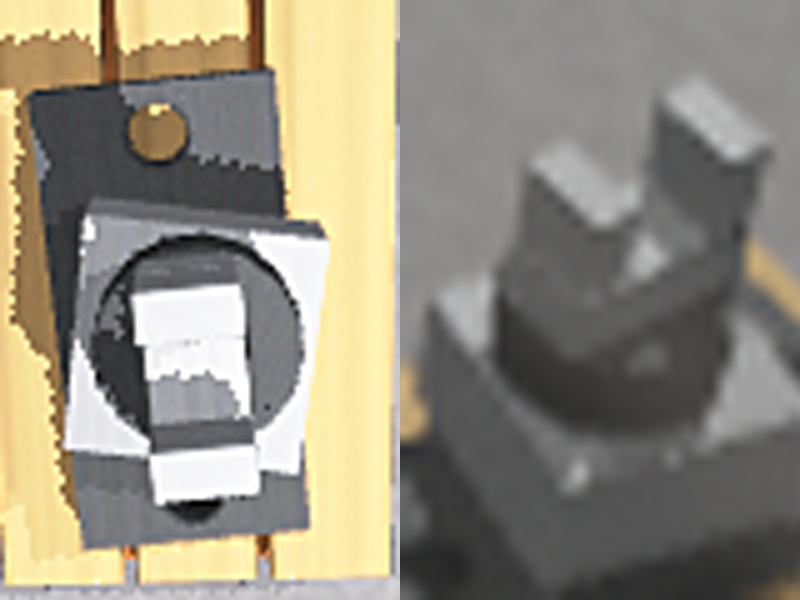

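The enlarged crop (5x, offset 245,125) shows these corners: outer lug tops (132,295), (241,286), (260,492), (157,505); block top (85,217), (328,239), (298,475), (65,450); plate top (30,92), (272,70), (310,527), (85,550).

```bash
python3 - <<'E'
from h import *;import pickle
c=pickle.load(open('w1.pkl','rb'))
f=lambda L:np.array(L)/5+[245,125]
F={}
for n,L,z in(('fork',[(132,295),(241,286),(260,492),(157,505)],.12),('block',[(85,217),(328,239),(298,475),(65,450)],.068),('plate',[(30,92),(272,70),(310,527),(85,550)],.04)):
  P=ray(c,f(L),z);print(n,rect(P),P.mean(0).round(4))
P=ray(c,f([(90,335),(303,335),(190,236),(205,440)]),.086);print('collar extents',P.round(4))
psi=2*np.degrees(np.arctan2(.57002,.82163));print('psi',psi)
E
```

```text
fork (0.4425, -0.2494, 19.4, 39.7, -14.4) [ 0.4425 -0.2493  0.12  ]
block (0.4409, -0.2523, 51.8, 52.8, -26.2) [ 0.441  -0.2523  0.068 ]
plate (0.4371, -0.2508, 55.4, 110.4, -15.1) [ 0.437  -0.2506  0.04  ]
collar extents [[ 0.4235 -0.2383  0.086 ]
 [ 0.464  -0.2534  0.086 ]
 [ 0.4496 -0.2265  0.086 ]
 [ 0.4377 -0.2674  0.086 ]]
psi 69.50329422463554
```

>>> jog_arm(dr=[[0,0,-0.75],[0,0,-0.75],[0,0,0],[0,0,0],[0,0,0],[0,0,0],[0,0,0],[0,0,0],[0,0,0],[0,0,0]], translation=[[-0.02,0.08,0],[0,0,0.8],[0,0,0.8],[0,0,0.8],[0,0,0.8],[0,0,0.8],[0,0,0.8],[0,0,0.5],[0,0,0.3],[0,0,0]], jaw=[0.8,0.8,0.8,0.8,0.8,0.8,0.8,0.8,0.8,0.8], squeeze=40)

```text
clock: 4.8
position: [0.4423, -0.2491, 0.0907]
ee_rot: [0.79, 0.613, -0.0, -0.001]
ft_force: [0.2, -1.0, -0.9]
grip_width: 0.798
grasp_force: 0.0
```

>>> jog_arm(dr=[[0,0,0],[0,0,0],[0,0,0],[0,0,0],[0,0,0],[0,0,0],[0,0,0],[0,0,0],[0,0,0]], translation=[[0,0,0],[0,0,0],[0,0,0],[0,0,0],[0,0,0],[0,0,0],[0,0,0],[0,0,0],[0,0,0]], jaw=[0.4,0.3,0.2,0.1,0.1,0.1,0.1,0.1,0.1])

```text
clock: 5.7
position: [0.443, -0.2495, 0.092]
ee_rot: [0.79, 0.613, 0.0, 0.001]
ft_force: [-1.4, -0.3, 6.7]
grip_width: 0.221
grasp_force: 39.1
```

>>> jog_arm(dr=[[0,0,0],[0,0,0],[0,0,0],[0,0,0.55],[0,0,0.55],[0,0,0.55],[0,0,0.55],[0,0,0]], translation=[[0,0,-0.4],[0,0,-0.8],[0,0,-0.8],[0,0,-0.4],[0,0,0],[0,0,0],[0,0,0],[0,0,0]], jaw=[0.1,0.1,0.1,0.1,0.1,0.1,0.1,0.1])

```text
clock: 6.5
position: [0.4425, -0.2493, 0.1517]
ee_rot: [0.835, 0.55, 0.0, 0.0]
ft_force: [0.3, -0.3, -1.8]
grip_width: 0.226
grasp_force: 39.3
```

>>> jog_arm(dr=[[0,0,0],[0,0,0],[0,0,0],[0,0,0],[0,0,0],[0,0,0],[0,0,0],[0,0,0],[0,0,0],[0,0,0]], translation=[[0.36,0.75,0],[0.36,0.75,0],[0.36,0.75,0],[0.36,0.75,0],[0.36,0.75,0],[0.36,0.75,0],[0.36,0.75,0],[0.36,0.75,0],[0.12,0.31,0],[0,0,0]], jaw=[0.1,0.1,0.1,0.1,0.1,0.1,0.1,0.1,0.1,0.1])

```text
clock: 7.5
position: [0.6176, -0.242, 0.151]
ee_rot: [0.834, 0.551, 0.0, -0.0]
ft_force: [-1.5, 0.3, -1.7]
grip_width: 0.225
grasp_force: 39.4
```

>>> jog_arm(dr=[[0,0,0],[0,0,0],[0,0,0],[0,0,0],[0,0,0],[0,0,0],[0,0,0],[0,0,0],[0,0,0],[0,0,0]], translation=[[0,0,0.8],[0,0,0.8],[0,0,0.8],[0,0,0.8],[0,0,0.8],[0,0,0.8],[0,0,0.4],[0,0,0.2],[0,0,0.1],[0,0,0]], jaw=[0.1,0.1,0.1,0.1,0.1,0.1,0.1,0.1,0.1,0.1])

```text
clock: 8.5
position: [0.6174, -0.2427, 0.0145]
ee_rot: [0.835, 0.551, 0.0, 0.0]
ft_force: [-0.5, 0.0, -1.3]
grip_width: 0.222
grasp_force: 39.5
```

>>> jog_arm(dr=[[0,0,0],[0,0,0]], translation=[[0,0,0.06],[0,0,0]], jaw=[0.1,0.1])

```text
clock: 8.7
position: [0.6174, -0.2426, 0.0128]
ee_rot: [0.835, 0.551, 0.0, 0.0]
ft_force: [-0.3, 0.2, -1.5]
grip_width: 0.221
grasp_force: 39.5
```

>>> jog_arm(dr=[[0,0,0],[0,0,0],[0,0,0]], translation=[[0,0,0.06],[0,0,0.06],[0,0,0]], jaw=[0.1,0.1,0.1])

```text
clock: 9.0
position: [0.6174, -0.2425, 0.0102]
ee_rot: [0.835, 0.551, 0.0, 0.0]
ft_force: [-3.0, 1.9, 6.3]
grip_width: 0.221
grasp_force: 40.2
```

>>> jog_arm(dr=[[0,0,0],[0,0,0],[0,0,0],[0,0,0],[0,0,0],[0,0,0],[0,0,0],[0,0,0],[0,0,0],[0,0,0]], translation=[[0,0,0],[0,0,0],[0,0,0],[0,0,-0.4],[0,0,-0.8],[0,0,-1],[0,0,-1],[0,0,-1],[0,0,-1],[0,0,-1]], jaw=[0.3,0.4,0.5,0.6,0.6,0.8,0.8,0.9,0.9,0.9])

```text
clock: 10.0
position: [0.6171, -0.2424, 0.1663]
ee_rot: [0.835, 0.551, 0.0, 0.0]
ft_force: [-0.0, -0.3, -0.6]
grip_width: 0.9
grasp_force: 0.0
```

>>> jog_arm(dr=[[0,0,0],[0,0,0],[0,0,0],[0,0,0],[0,0,0],[0,0,0],[0,0,0],[0,0,0],[0,0,0],[0,0,0]], translation=[[-0.36,-0.75,-1],[-0.36,-0.75,0],[-0.36,-0.75,0],[-0.36,-0.75,0],[-0.36,-0.75,0],[-0.36,-0.75,0],[-0.36,-0.75,0],[-0.36,-0.75,0],[-0.12,-0.31,0],[0,0,0]], jaw=[1,1,1,1,1,1,1,1,1,1])

```text
clock: 11.0
position: [0.4422, -0.2496, 0.1901]
ee_rot: [0.835, 0.55, -0.0, 0.001]
ft_force: [0.5, 0.5, -0.6]
grip_width: 0.994
grasp_force: 0.0
```

```bash
cat > look.py <<'E'
import sys,pickle,cv2,numpy as np
from workcell import manip, optics
from h import *
n=sys.argv[1];o=manip.get_obs();p=o['position'];q=o['ee_rot'];print(o['clock'],p.round(4),'psi',np.degrees(2*np.arctan2(q[1],q[0])).round(2),o['joint_pos'].round(2))
c=optics.camera('wrist');s=optics.camera('side');t=optics.camera('top');pickle.dump((c,s,t),open(n+'.pkl','wb'))
x,y=map(float,sys.argv[2:4]);u,v=proj(c,[x,y,.06])[0].astype(int)
x0,y0=max(u-60,0),max(v-60,0);print('crop offset',x0,y0)
a=cv2.resize(c['color'][y0:y0+120,x0:x0+120],(480,480),interpolation=cv2.INTER_CUBIC)
u2,v2=proj(t,[.53,-.0,0])[0].astype(int)
b=t['color'][130:290,120:440];b=cv2.resize(b,(320,160));
u,v=proj(s,[.5,-.1,0])[0].astype(int);e=s['color'][140:460,120:440];im=np.zeros((480,800,3),np.uint8);im[:,:480]=a;im[:160,480:]=b;im[160:160+e.shape[0],480:480+e.shape[1]]=e
cv2.imwrite(f'pics/{n}.png',im[...,::-1])
E
python3 look.py l1 .4425 -.249
```

```text
11.0 [ 0.4422 -0.2496  0.1901] psi 66.78 [ 0.86  0.13 -0.47  1.8   0.07  1.22 -0.03]
crop offset 222 137
```

View pics/l1.png

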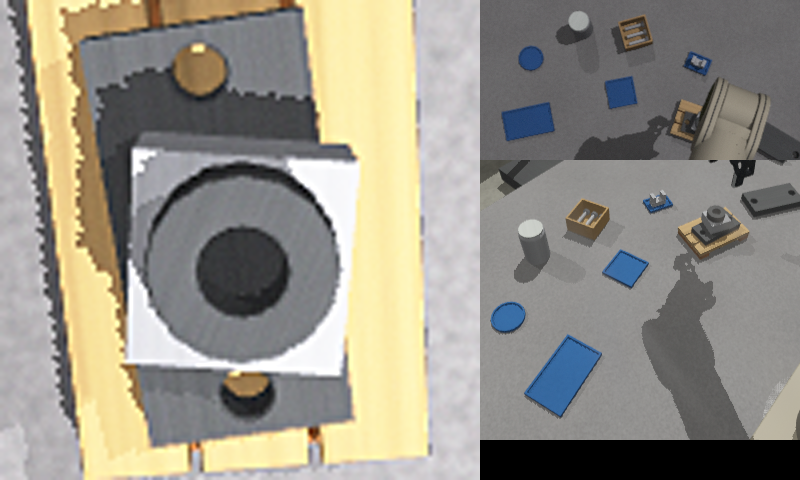

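The fork stands upright in the small tray (side inset, about (657,200)). The collar's top face in the crop (4x, offset 222,137) is centred at (244,268) with a radius of about 97. The block's top corners are (132,147), (358,160), (343,376), (124,362).

```bash
python3 - <<'E'
from h import *;import pickle
c,s,t=pickle.load(open('l1.pkl','rb'))
f=lambda L:np.array(L)/4+[222,137]
for n,L,z in(('block',[(132,147),(358,160),(343,376),(124,362)],.068),('plate',[(80,40),(303,9),(353,420),(150,447)],.04),('collar',[(147,268),(341,268),(244,177),(244,361)],.086)):
  P=ray(c,f(L),z);print(n,rect(P),P.mean(0).round(4),np.linalg.norm(P[0]-P[1]).round(4),np.linalg.norm(P[-2]-P[-1]).round(4))
E
```

```text
block (0.4412, -0.2517, 52.9, 53.1, 63.2) [ 0.441  -0.2516  0.068 ] 0.052 0.0531
plate (0.4367, -0.2507, 55.7, 110.0, -15.4) [ 0.4367 -0.2506  0.04  ] 0.0555 0.0557
collar (0.4433, -0.2485, 30.4, 30.4, 22.3) [ 0.4434 -0.2487  0.086 ] 0.0427 0.042
```

>>> jog_arm(dr=[[0,0,0],[0,0,0],[0,0,0],[0,0,0],[0,0,0],[0,0,0],[0,0,0],[0,0,0]], translation=[[0.05,0.03,0.8],[0,0,0.8],[0,0,0.8],[0,0,0.8],[0,0,0.8],[0,0,0.3],[0,0,0.18],[0,0,0]], jaw=[1,1,1,1,1,1,1,1])

```text
clock: 11.95
position: [0.4442, -0.2483, 0.0774]
ee_rot: [0.835, 0.551, 0.0, -0.0]
ft_force: [-0.7, 0.5, 0.8]
grip_width: 1.0
grasp_force: 0.0
```

>>> jog_arm(dr=[[0,0,0],[0,0,0],[0,0,0],[0,0,0],[0,0,0],[0,0,0],[0,0,0],[0,0,0]], translation=[[0,0,0],[0,0,0],[0,0,0],[0,0,0],[0,0,0],[0,0,0],[0,0,0],[0,0,0]], jaw=[0.8,0.7,0.6,0.5,0.4,0.3,0.3,0.3])

```text
clock: 12.75
position: [0.4441, -0.2487, 0.0783]
ee_rot: [0.835, 0.551, 0.0, 0.001]
ft_force: [-2.8, 1.6, 8.9]
grip_width: 0.486
grasp_force: 39.3
```

>>> jog_arm(dr=[[0,0,0],[0,0,0],[0,0,0],[0,0,0],[0,0,0],[0,0,0],[0,0,0],[0,0,0]], translation=[[0,0,-0.3],[0,0,-0.7],[0,0,-0.8],[0,0,-0.8],[0,0,-0.8],[0,0,-0.8],[0.3,-0.02,-0.6],[0.56,-0.04,0]], jaw=[0.3,0.3,0.3,0.3,0.3,0.3,0.3,0.3])

```text
clock: 13.55
position: [0.4516, -0.2289, 0.1994]
ee_rot: [0.835, 0.55, 0.001, 0.002]
ft_force: [0.5, -0.6, -1.1]
grip_width: 0.485
grasp_force: 40.7
```

>>> jog_arm(dr=[[0,0,0],[0,0,0],[0,0,0],[0,0,0],[0,0,0],[0,0,0],[0,0,0],[0,0,0],[0,0,0],[0,0,0]], translation=[[1,-0.04,0],[1,-0.04,0],[1,-0.04,0],[1,-0.04,0],[1,-0.04,0],[1,-0.04,0],[1,-0.04,0],[1,-0.04,0],[1,-0.04,0],[1,-0.04,0]], jaw=[0.3,0.3,0.3,0.3,0.3,0.3,0.3,0.3,0.3,0.3])

```text
clock: 14.55
position: [0.5397, 0.0076, 0.1964]
ee_rot: [0.835, 0.551, -0.0, -0.0]
ft_force: [0.1, -0.2, -0.7]
grip_width: 0.481
grasp_force: 40.7
```

>>> jog_arm(dr=[[0,0,0],[0,0,0],[0,0,0],[0,0,0],[0,0,0],[0,0,0],[0,0,0],[0,0,0],[0,0,0],[0,0,0]], translation=[[1,-0.04,0],[1,-0.04,0],[1,-0.04,0],[1,-0.04,0],[1,-0.04,0],[1,-0.04,0],[1,-0.04,0],[1,-0.04,0],[1,-0.04,0],[1,-0.04,0]], jaw=[0.3,0.3,0.3,0.3,0.3,0.3,0.3,0.3,0.3,0.3])

```text
clock: 15.55
position: [0.6286, 0.2413, 0.1961]
ee_rot: [0.834, 0.551, -0.001, -0.0]
ft_force: [0.1, 1.1, -2.0]
grip_width: 0.485
grasp_force: 40.7
```

```bash
python3 look.py l2 .6288 .2395; python3 - <<'E'
from h import *;import pickle
c,s,t=pickle.load(open('l2.pkl','rb'))
for n,cc in(('w',c),('s',s)):
  m=cv2.inRange(cv2.cvtColor(cc['color'],cv2.COLOR_RGB2HSV),(100,140,50),(125,255,255))
  for k in cv2.findContours(m,0,1)[0]:
    if cv2.contourArea(k)>150: print(n,cv2.boundingRect(k),rect(ray(cc,k[:,0],.007)))
E
```

```text
15.55 [0.6286 0.2413 0.1961] psi 66.87 [ 0.04  0.55 -0.7   1.33  0.35  1.38 -1.06]
crop offset 223 138
w (82, 178, 127, 116) (0.4487, 0.2417, 87.7, 138.4, 12.6)
w (254, 156, 62, 61) (0.6307, 0.2399, 70.5, 70.7, 3.2)
s (165, 315, 76, 81) (0.4453, 0.2405, 84.7, 137.4, 12.5)
s (131, 282, 34, 30) (0.6273, 0.2394, 68.6, 71.4, 75.6)
s (244, 230, 44, 37) (0.5297, -0.023, 80.5, 80.7, 11.2)
```

View pics/l2.png

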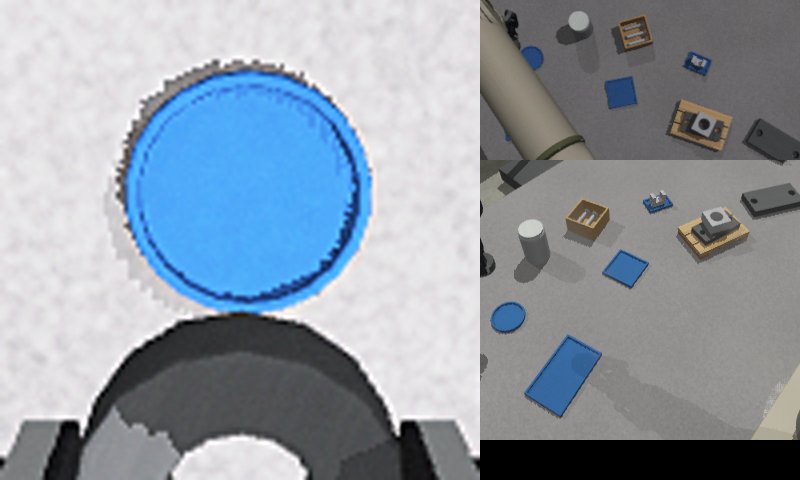

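The collar is held centred in the fingers. The round tray measures (0.6295, 0.2397), so I'll lower the collar there.

>>> jog_arm(dr=[[0,0,0],[0,0,0],[0,0,0],[0,0,0],[0,0,0],[0,0,0],[0,0,0],[0,0,0],[0,0,0],[0,0,0]], translation=[[-0.04,0.06,0.8],[0,0,0.9],[0,0,0.9],[0,0,0.9],[0,0,0.9],[0,0,0.9],[0,0,0.9],[0,0,0.6],[0,0,0.3],[0,0,0]], jaw=[0.3,0.3,0.3,0.3,0.3,0.3,0.3,0.3,0.3,0.3])

```text
clock: 16.7
position: [0.6297, 0.2375, 0.0189]
ee_rot: [0.835, 0.551, -0.001, -0.0]
ft_force: [0.6, 0.2, -1.6]
grip_width: 0.488
grasp_force: 40.7
```

>>> jog_arm(dr=[[0,0,0],[0,0,0],[0,0,0]], translation=[[0,0,0.06],[0,0,0.05],[0,0,0]], jaw=[0.3,0.3,0.3])

```text
clock: 17.0
position: [0.6306, 0.238, 0.0177]
ee_rot: [0.835, 0.551, 0.0, 0.0]
ft_force: [0.6, -0.1, -0.3]
grip_width: 0.485
grasp_force: 40.8
```

>>> jog_arm(dr=[[0,0,0],[0,0,0],[0,0,0]], translation=[[0,0,0.06],[0,0,0.06],[0,0,0]], jaw=[0.3,0.3,0.3])

```text
clock: 17.3
position: [0.6304, 0.238, 0.0145]
ee_rot: [0.835, 0.551, 0.0, 0.0]
ft_force: [-1.4, -1.7, 2.7]
grip_width: 0.487
grasp_force: 41.2
```

>>> jog_arm(dr=[[0,0,0],[0,0,0],[0,0,0],[0,0,0],[0,0,0],[0,0,0],[0,0,0],[0,0,0],[0,0,0],[0,0,0]], translation=[[0,0,0],[0,0,0],[0,0,0],[0,0,-0.4],[0,0,-1],[0,0,-1],[0,0,-1],[0,0,-1],[0,0,-1],[0,0,-1]], jaw=[0.6,0.8,1,1,1,1,1,1,1,1])

```text
clock: 18.3
position: [0.6302, 0.238, 0.176]
ee_rot: [0.835, 0.551, 0.0, 0.0]
ft_force: [-0.1, 0.2, -0.7]
grip_width: 0.998
grasp_force: 0.0
```

>>> jog_arm(dr=[[0,0,0],[0,0,0],[0,0,0],[0,0,0],[0,0,0],[0,0,0],[0,0,0],[0,0,0],[0,0,0],[0,0,0]], translation=[[-0.5,0.03,-0.8],[-1,0.04,0],[-1,0.04,0],[-1,0.04,0],[-1,0.04,0],[-1,0.04,0],[-1,0.04,0],[-1,0.04,0],[-1,0.04,0],[-1,0.04,0]], jaw=[1,1,1,1,1,1,1,1,1,1])

```text
clock: 19.3
position: [0.5453, 0.015, 0.1949]
ee_rot: [0.835, 0.551, 0.0, 0.0]
ft_force: [-0.2, -0.6, 0.9]
grip_width: 1.0
grasp_force: 0.0
```

>>> jog_arm(dr=[[0,0,0],[0,0,0],[0,0,0],[0,0,0],[0,0,0],[0,0,0],[0,0,0],[0,0,0],[0,0,0],[0,0,0]], translation=[[-1,0.04,0],[-1,0.04,0],[-1,0.04,0],[-1,0.04,0],[-1,0.04,0],[-1,0.04,0],[-1,0.04,0],[-1,0.04,0],[-1,0.02,0],[-1,0.02,0]], jaw=[1,1,1,1,1,1,1,1,1,1])

```text
clock: 20.3
position: [0.4553, -0.2183, 0.1949]
ee_rot: [0.835, 0.551, 0.0, 0.001]
ft_force: [0.4, 0.5, 0.7]
grip_width: 0.996
grasp_force: 0.0
```

>>> jog_arm(dr=[[0,0,0.45],[0,0,0.4],[0,0,0]], translation=[[-1,0.02,0],[-0.48,0,0],[0,0,0]], jaw=[1,1,1])

```text
clock: 20.6
position: [0.4405, -0.2532, 0.1942]
ee_rot: [0.852, 0.524, -0.0, 0.0]
ft_force: [0.5, 0.2, 0.6]
grip_width: 1.001
grasp_force: 0.0
```

```bash
python3 look.py l3 .441 -.2517
```

```text
20.6 [ 0.4405 -0.2532  0.1942] psi 63.17 [ 0.89  0.13 -0.5   1.79  0.07  1.23 -0.09]
crop offset 222 136
```

View pics/l3.png

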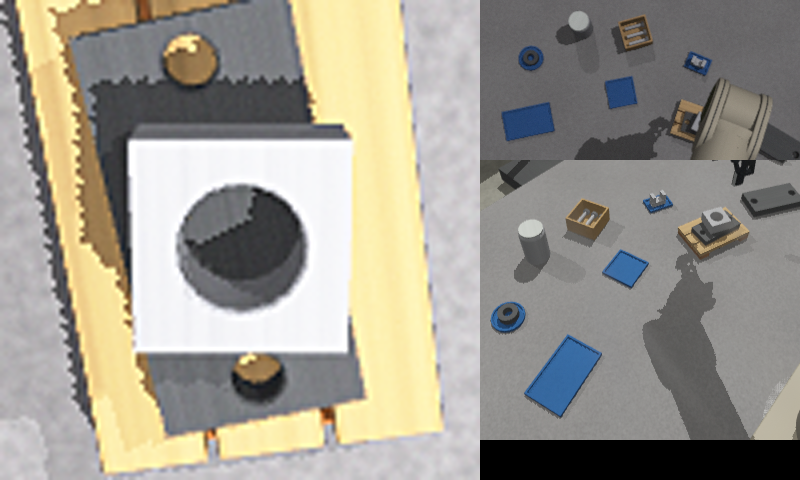

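The collar lies flat and centred in the round tray. The block is square to the jaws, with its top corners in the crop at (128,140), (352,140), (348,352), (133,352).

```bash
python3 - <<'E'
from h import *;import pickle
c,s,t=pickle.load(open('l3.pkl','rb'))
P=ray(c,np.array([(128,140),(352,140),(348,352),(133,352)])/4+[222,136],.068);print(rect(P),P.mean(0))
E
```

```text
(0.4409, -0.2518, 52.0, 52.5, 63.2) [ 0.44088211 -0.25178372  0.068     ]
```

>>> jog_arm(dr=[[0,0,0],[0,0,0],[0,0,0],[0,0,0],[0,0,0],[0,0,0],[0,0,0],[0,0,0],[0,0,0]], translation=[[0.06,0,0.8],[0,0,0.9],[0,0,0.9],[0,0,0.9],[0,0,0.9],[0,0,0.8],[0,0,0.4],[0,0,0.28],[0,0,0]], jaw=[1,1,1,1,1,1,1,1,1], squeeze=60)

```text
clock: 21.65
position: [0.4419, -0.2498, 0.0468]
ee_rot: [0.85, 0.526, -0.0, -0.0]
ft_force: [-0.0, 0.1, 0.6]
grip_width: 1.001
grasp_force: 0.0
```

>>> jog_arm(dr=[[0,0,0],[0,0,0],[0,0,0],[0,0,0],[0,0,0],[0,0,0],[0,0,0],[0,0,0]], translation=[[0,0,0],[0,0,0],[0,0,0],[0,0,0],[0,0,0],[0,0,0],[0,0,0],[0,0,0]], jaw=[0.8,0.7,0.6,0.5,0.4,0.4,0.4,0.4])

```text
clock: 22.45
position: [0.4423, -0.2506, 0.0482]
ee_rot: [0.851, 0.526, 0.0, 0.001]
ft_force: [-2.4, 1.3, 9.5]
grip_width: 0.591
grasp_force: 62.1
```

>>> jog_arm(dr=[[0,0,0],[0,0,0],[0,0,0],[0,0,0],[0,0,0],[0,0,0],[0,0,0]], translation=[[0,0,-0.3],[0,0,-0.7],[0,0,-0.8],[0,0,-0.8],[0,0,-0.8],[0,0,-0.6],[0,0,0]], jaw=[0.4,0.4,0.4,0.4,0.4,0.4,0.4])

```text
clock: 23.15
position: [0.4427, -0.2508, 0.1491]
ee_rot: [0.851, 0.526, 0.001, 0.002]
ft_force: [0.5, -0.3, -5.2]
grip_width: 0.592
grasp_force: 64.7
```

>>> jog_arm(dr=[[0,0,0],[0,0,0],[0,0,0],[0,0,0],[0,0,0],[0,0,0],[0,0,0],[0,0,0],[0,0,0],[0,0,0]], translation=[[0.9,-0.09,0],[1,-0.09,0],[1,-0.09,0],[1,-0.09,0],[1,-0.09,0],[1,-0.09,0],[1,-0.09,0],[1,-0.09,0],[1,-0.09,0],[0.89,-0.06,0]], jaw=[0.4,0.4,0.4,0.4,0.4,0.4,0.4,0.4,0.4,0.4])

```text
clock: 24.15
position: [0.5315, -0.0204, 0.1459]
ee_rot: [0.851, 0.526, -0.001, -0.001]
ft_force: [0.2, 0.2, -4.3]
grip_width: 0.59
grasp_force: 64.6
```

>>> jog_arm(dr=[[0,0,-0.94],[0,0,-0.94],[0,0,-0.94],[0,0,-0.94],[0,0,-0.94],[0,0,-0.94],[0,0,-0.94],[0,0,-0.94],[0,0,-0.94],[0,0,-0.94]], translation=[[0,0,0],[0,0,0],[0,0,0],[0,0,0],[0,0,0],[0,0,0],[0,0,0],[0,0,0],[0,0,0],[0,0,0]], jaw=[0.4,0.4,0.4,0.4,0.4,0.4,0.4,0.4,0.4,0.4])

```text
clock: 25.15
position: [0.5311, -0.0218, 0.1459]
ee_rot: [0.635, 0.773, -0.0, -0.001]
ft_force: [0.7, 0.1, -5.0]
grip_width: 0.59
grasp_force: 64.5
```

>>> jog_arm(dr=[[0,0,0],[0,0,0]], translation=[[0,0,0],[0,0,0]], jaw=[0.4,0.4])

```text
clock: 25.35
position: [0.5314, -0.0218, 0.1463]
ee_rot: [0.637, 0.771, -0.0, -0.0]
ft_force: [-0.8, -0.6, -4.9]
grip_width: 0.594
grasp_force: 64.5
```

```bash
python3 look.py l4 .5315 -.023; python3 - <<'E'
from h import *;import pickle
c,s,t=pickle.load(open('l4.pkl','rb'))
m=cv2.inRange(cv2.cvtColor(c['color'],cv2.COLOR_RGB2HSV),(100,140,50),(125,255,255))
for k in cv2.findContours(m,0,1)[0]:
    if cv2.contourArea(k)>150: print(cv2.boundingRect(k),rect(ray(c,k[:,0],.007)))
E
```

```text
25.35 [ 0.5314 -0.0218  0.1463] psi 100.91 [ 0.61  0.28 -0.75  1.78  0.21  1.16 -0.01]
crop offset 221 152
(242, 157, 83, 53) (0.5296, -0.0091, 52.1, 80.3, -79.0)
```

The tray seen from the wrist agrees with (0.532, -0.023), so I'll lower the block.

>>> jog_arm(dr=[[0,0,0],[0,0,0],[0,0,0],[0,0,0],[0,0,0],[0,0,0],[0,0,0],[0,0,0],[0,0,0]], translation=[[-0.04,0.03,0.8],[0,0,0.9],[0,0,0.9],[0,0,0.9],[0,0,0.8],[0,0,0.5],[0,0,0.2],[0,0,0.1],[0,0,0]], jaw=[0.4,0.4,0.4,0.4,0.4,0.4,0.4,0.4,0.4])

```text
clock: 26.4
position: [0.5332, -0.0226, 0.0201]
ee_rot: [0.636, 0.772, 0.0, 0.0]
ft_force: [-0.5, -0.5, -4.7]
grip_width: 0.593
grasp_force: 64.4
```

>>> jog_arm(dr=[[0,0,0],[0,0,0],[0,0,0]], translation=[[0,0,0.08],[0,0,0.06],[0,0,0]], jaw=[0.4,0.4,0.4])

```text
clock: 26.7
position: [0.5329, -0.0227, 0.0162]
ee_rot: [0.636, 0.772, -0.0, 0.0]
ft_force: [-0.0, -0.3, -4.0]
grip_width: 0.596
grasp_force: 64.5
```

>>> jog_arm(dr=[[0,0,0],[0,0,0],[0,0,0],[0,0,0]], translation=[[0,0,0.06],[0,0,0.06],[0,0,0.04],[0,0,0]], jaw=[0.4,0.4,0.4,0.4])

```text
clock: 27.1
position: [0.5328, -0.0226, 0.0123]
ee_rot: [0.636, 0.772, -0.0, 0.0]
ft_force: [-2.8, -0.3, 0.2]
grip_width: 0.594
grasp_force: 65.2
```

>>> jog_arm(dr=[[0,0,0],[0,0,0],[0,0,0],[0,0,0],[0,0,0],[0,0,0],[0,0,0],[0,0,0],[0,0,0],[0,0,0]], translation=[[0,0,0.03],[0,0,0],[0,0,0],[0,0,-0.3],[0,0,-0.8],[0,0,-1],[0,0,-1],[0,0,-1],[0,0,-1],[0,0,-0.9]], jaw=[0.5,0.8,1,1,1,1,1,1,1,1])

```text
clock: 28.1
position: [0.533, -0.0224, 0.1632]
ee_rot: [0.636, 0.772, 0.0, 0.001]
ft_force: [0.7, 0.7, -0.2]
grip_width: 1.004
grasp_force: 0.0
```

>>> jog_arm(dr=[[0,0,0],[0,0,0],[0,0,0],[0,0,0],[0,0,0],[0,0,0],[0,0,0],[0,0,0],[0,0,0],[0,0,0]], translation=[[-0.82,-0.55,0],[-0.82,-0.55,0],[-0.82,-0.55,0],[-0.82,-0.55,0],[-0.82,-0.55,0],[-0.82,-0.55,0],[-0.82,-0.55,0],[-0.82,-0.55,0],[-0.82,-0.55,0],[-0.82,-0.55,0]], jaw=[1,1,1,1,1,1,1,1,1,1])

```text
clock: 29.1
position: [0.4368, -0.2509, 0.162]
ee_rot: [0.636, 0.772, 0.0, 0.0]
ft_force: [-0.2, -0.7, -0.4]
grip_width: 0.998
grasp_force: 0.0
```

>>> jog_arm(dr=[[0,0,0.9],[0,0,0.9],[0,0,0.9],[0,0,0.9],[0,0,0.9],[0,0,0.9],[0,0,0.75],[0,0,0.4],[0,0,0],[0,0,0]], translation=[[0,0,0],[0,0,0],[0,0,0],[0,0,0],[0,0,0],[0,0,0],[0,0,0],[0,0,0],[0,0,0],[0,0,0]], jaw=[1,1,1,1,1,1,1,1,1,1])

```text
clock: 30.1
position: [0.4371, -0.25, 0.1615]
ee_rot: [0.794, 0.608, 0.0, 0.0]
ft_force: [0.6, 0.9, -0.0]
grip_width: 0.999
grasp_force: 0.0
```

```bash
python3 look.py l5 .4367 -.2507
```

```text
30.1 [ 0.4371 -0.25    0.1615] psi 74.9 [ 0.95  0.16 -0.57  1.84  0.09  1.16  0.09]
crop offset 221 147
```

View pics/l5.png

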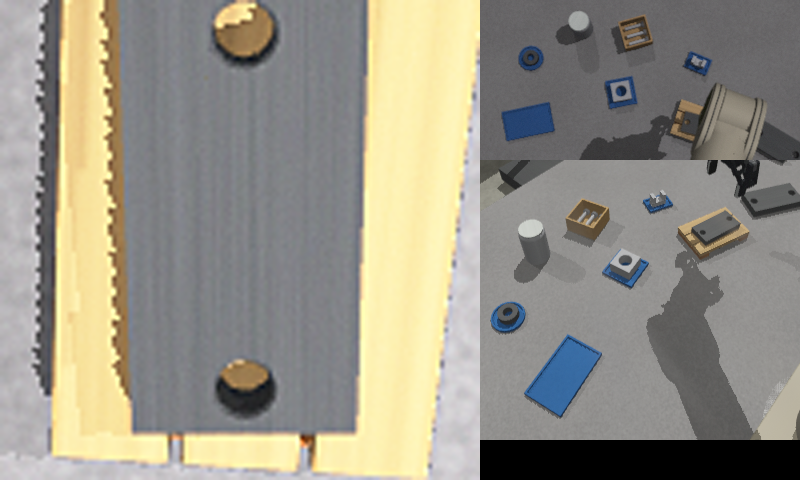

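The block sits in the square tray. The plate is square to the jaws, with its edges at crop x of 127 and 362 centred on the TCP column, and its holes at (244,31) and (246,387). I'll grip it now.

>>> jog_arm(dr=[[0,0,0],[0,0,0],[0,0,0],[0,0,0],[0,0,0],[0,0,0],[0,0,0],[0,0,0],[0,0,0]], translation=[[-0.03,0,0.8],[0,0,0.9],[0,0,0.9],[0,0,0.9],[0,0,0.8],[0,0,0.5],[0,0,0.34],[0,0,0.2],[0,0,0]], jaw=[1,1,1,1,1,1,1,1,1], squeeze=90)

```text
clock: 31.15
position: [0.4369, -0.2508, 0.0277]
ee_rot: [0.794, 0.608, 0.0, -0.0]
ft_force: [-0.1, -0.5, 0.1]
grip_width: 1.0
grasp_force: 0.0
```

>>> jog_arm(dr=[[0,0,0],[0,0,0],[0,0,0],[0,0,0],[0,0,0],[0,0,0],[0,0,0],[0,0,0]], translation=[[0,0,0],[0,0,0],[0,0,0],[0,0,0],[0,0,0],[0,0,0],[0,0,0],[0,0,0]], jaw=[0.9,0.8,0.7,0.6,0.5,0.4,0.4,0.4])

```text
clock: 31.95
position: [0.4369, -0.251, 0.0289]
ee_rot: [0.794, 0.608, -0.0, 0.0]
ft_force: [-5.4, 2.6, 13.6]
grip_width: 0.622
grasp_force: 92.7
```

>>> jog_arm(dr=[[0,0,0],[0,0,0],[0,0,0],[0,0,0],[0,0,0]], translation=[[0,0,-0.1],[0,0,-0.3],[0,0,-0.4],[0,0,0],[0,0,0]], jaw=[0.4,0.4,0.4,0.4,0.4])

```text
clock: 32.45
position: [0.4369, -0.251, 0.048]
ee_rot: [0.794, 0.608, 0.0, 0.0]
ft_force: [0.3, -0.2, -8.0]
grip_width: 0.626
grasp_force: 96.1
```

```bash
python3 look.py l6 .4367 -.2507
```

```text
32.45 [ 0.4369 -0.251   0.048 ] psi 74.82 [ 0.92  0.31 -0.54  1.95  0.2   0.94  0.01]
crop offset 221 208
```

View pics/l6.png

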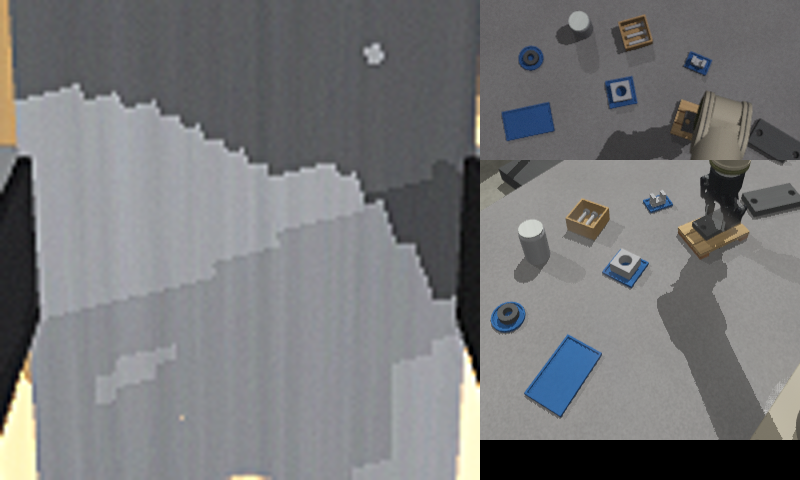

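The plate is gripped and lifted clear, with -8 N on the wrist, which matches 0.7 kg. I'll carry it to the long tray.

>>> jog_arm(dr=[[0,0,0],[0,0,0],[0,0,0],[0,0,0],[0,0,0],[0,0,0]], translation=[[0,0,-0.5],[0,0,-0.8],[0,0,-0.8],[0,0,-0.8],[0,0,-0.8],[0,0,-0.4]], jaw=[0.4,0.4,0.4,0.4,0.4,0.4])

```text
clock: 33.2
position: [0.4376, -0.251, 0.1527]
ee_rot: [0.794, 0.608, 0.0, 0.001]
ft_force: [-0.2, 1.0, -8.0]
grip_width: 0.615
grasp_force: 97.2
```

>>> jog_arm(dr=[[0,0,0],[0,0,0],[0,0,0],[0,0,0],[0,0,0],[0,0,0],[0,0,0],[0,0,0],[0,0,0],[0,0,0]], translation=[[0.6,-0.15,0],[0.9,-0.22,0],[1,-0.25,0],[1,-0.25,0],[1,-0.25,0],[1,-0.25,0],[1,-0.25,0],[1,-0.25,0],[1,-0.25,0],[1,-0.25,0]], jaw=[0.4,0.4,0.4,0.4,0.4,0.4,0.4,0.4,0.4,0.4])

```text
clock: 34.2
position: [0.4411, -0.0045, 0.1499]
ee_rot: [0.794, 0.608, -0.0, -0.0]
ft_force: [0.4, 0.2, -8.1]
grip_width: 0.62
grasp_force: 97.2
```

>>> jog_arm(dr=[[0,0,0],[0,0,0],[0,0,0],[0,0,0],[0,0,0],[0,0,0],[0,0,0],[0,0,0],[0,0,0],[0,0,0]], translation=[[1,-0.25,0],[1,-0.25,0],[1,-0.25,0],[1,-0.25,0],[1,-0.25,0],[1,-0.25,0],[1,-0.25,0],[1,-0.25,0],[1,-0.25,0],[0.6,-0.13,0]], jaw=[0.4,0.4,0.4,0.4,0.4,0.4,0.4,0.4,0.4,0.4])

```text
clock: 35.2
position: [0.4459, 0.2436, 0.15]
ee_rot: [0.794, 0.608, -0.0, -0.001]
ft_force: [-0.0, -0.1, -7.5]
grip_width: 0.62
grasp_force: 97.2
```

>>> jog_arm(dr=[[0,0,-0.6],[0,0,-0.9],[0,0,-0.9],[0,0,-0.9],[0,0,-0.9],[0,0,-0.9],[0,0,-0.9],[0,0,-0.6],[0,0,-0.33],[0,0,0]], translation=[[0,0,0],[0,0,0],[0,0,0],[0,0,0],[0,0,0],[0,0,0],[0,0,0],[0,0,0],[0,0,0],[0,0,0]], jaw=[0.4,0.4,0.4,0.4,0.4,0.4,0.4,0.4,0.4,0.4])

```text
clock: 36.2
position: [0.4468, 0.2411, 0.15]
ee_rot: [0.626, 0.78, -0.0, -0.0]
ft_force: [0.3, -0.0, -8.0]
grip_width: 0.615
grasp_force: 97.2
```

```bash
python3 - <<'E'
from workcell import manip,optics
import cv2
from h import *
o=manip.get_obs();q=o['ee_rot'];print(o['clock'],o['position'],np.degrees(2*np.arctan2(q[1],q[0])),o['joint_pos'].round(2),o['ft_force'])
s=optics.camera('side');w=optics.camera('wrist')
cv2.imwrite('pics/p1.png',np.hstack([cv2.resize(w['color'],(400,300)),cv2.resize(s['color'][220:430,40:320],(400,300))])[...,::-1])
E
```

```text
36.2 [0.44677858 0.24114895 0.15001165] 102.5587321746892 [ 0.34  0.3  -1.05  1.83  0.28  1.18 -0.58] [ 0.26263938 -0.03100694 -8.0094544 ]
```

View pics/p1.png

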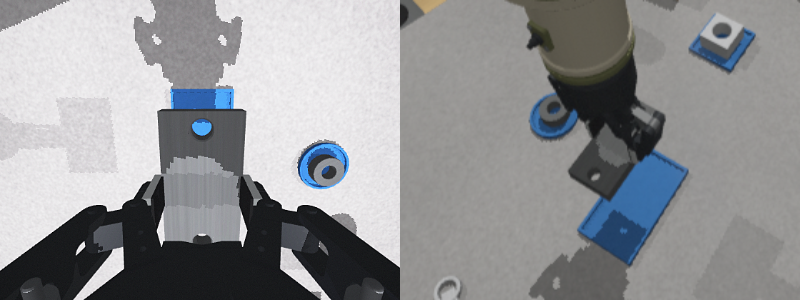

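The plate is level and lines up with the long tray below it, so I'll lower it.

>>> jog_arm(dr=[[0,0,0],[0,0,0],[0,0,0],[0,0,0],[0,0,0],[0,0,0],[0,0,0],[0,0,0],[0,0,0],[0,0,0]], translation=[[0,0.03,0.6],[0,0,0.9],[0,0,0.9],[0,0,0.9],[0,0,0.8],[0,0,0.6],[0,0,0.4],[0,0,0.2],[0,0,0.1],[0,0,0]], jaw=[0.4,0.4,0.4,0.4,0.4,0.4,0.4,0.4,0.4,0.4])

```text
clock: 37.3
position: [0.4482, 0.2415, 0.0155]
ee_rot: [0.626, 0.78, 0.0, 0.0]
ft_force: [-0.3, -1.2, -8.1]
grip_width: 0.621
grasp_force: 97.1
```

>>> jog_arm(dr=[[0,0,0],[0,0,0],[0,0,0]], translation=[[0,0,0.06],[0,0,0.04],[0,0,0]], jaw=[0.4,0.4,0.4])

```text
clock: 37.6
position: [0.4481, 0.2413, 0.013]
ee_rot: [0.626, 0.78, 0.0, 0.0]
ft_force: [-0.3, -0.5, -7.6]
grip_width: 0.62
grasp_force: 97.2
```

>>> jog_arm(dr=[[0,0,0],[0,0,0],[0,0,0],[0,0,0]], translation=[[0,0,0.06],[0,0,0.06],[0,0,0.05],[0,0,0]], jaw=[0.4,0.4,0.4,0.4])

```text
clock: 38.0
position: [0.448, 0.2413, 0.0091]
ee_rot: [0.626, 0.78, -0.0, 0.0]
ft_force: [-3.7, -3.1, 2.8]
grip_width: 0.617
grasp_force: 98.5
```

>>> jog_arm(dr=[[0,0,0],[0,0,0],[0,0,0],[0,0,0],[0,0,0],[0,0,0],[0,0,0],[0,0,0],[0,0,0],[0,0,0]], translation=[[0,0,0],[0,0,0],[0,0,0],[0,0,-0.3],[0,0,-0.8],[0,0,-1],[0,0,-1],[0,0,-1],[0,0,-1],[0,0,-1]], jaw=[0.7,0.9,1,1,1,1,1,1,1,1])

```text
clock: 39.0
position: [0.4478, 0.2415, 0.1627]
ee_rot: [0.625, 0.78, 0.0, 0.0]
ft_force: [0.3, -0.5, 1.3]
grip_width: 1.003
grasp_force: 0.0
```

>>> jog_arm(dr=[[0,0,0],[0,0,0],[0,0,0],[0,0,0],[0,0,0],[0,0,0],[0,0,0],[0,0,0],[0,0,0],[0,0,0]], translation=[[-0.8,0,-0.8],[-1,0,0],[-1,0,0],[-1,0,0],[-1,0,0],[-1,0,0],[-1,0,0],[-1,0,0],[0,0,0],[0,0,0]], jaw=[1,1,1,1,1,1,1,1,1,1])

```text
clock: 40.0
position: [0.4903, 0.0511, 0.1814]
ee_rot: [0.626, 0.78, 0.0, 0.0]
ft_force: [0.2, -0.0, -0.5]
grip_width: 0.996
grasp_force: 0.0
```

```bash
python3 - <<'E'
from workcell import manip,optics
import cv2
from h import *
o=manip.get_obs();print(o['clock'],o['position'],o['ft_force'])
s=optics.camera('side');w=optics.camera('wrist');t=optics.camera('top')
im=np.hstack([cv2.resize(w['color'],(400,300)),cv2.resize(t['color'][110:290,110:430],(400,300))])
cv2.imwrite('pics/f1.png',np.vstack([im,np.hstack([cv2.resize(s['color'][220:420,60:330],(400,300)),cv2.resize(s['color'][150:350,130:400],(400,300))])])[...,::-1])
E
```

```text
40.0 [0.49033829 0.05105527 0.18143946] [ 0.17313211 -0.03000904 -0.48543672]
```

View pics/f1.png

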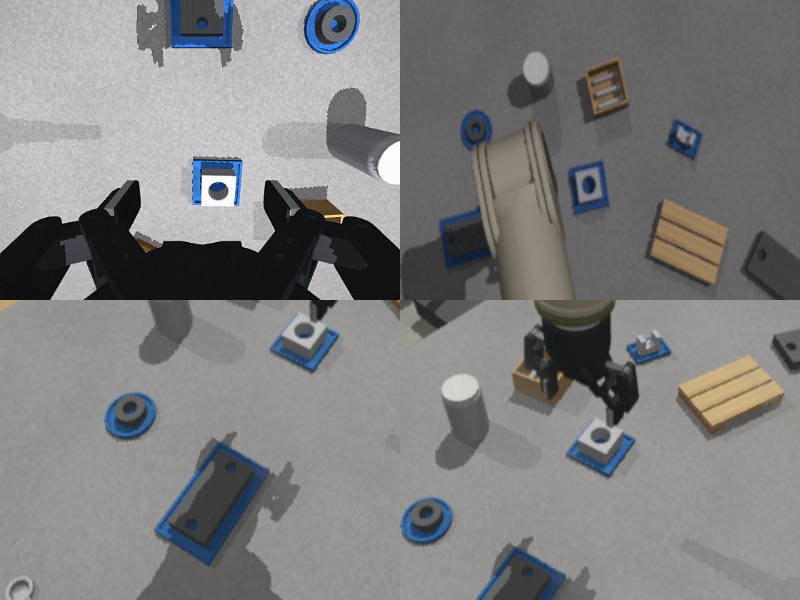

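All four parts lie flat inside their trays. The oil can and bolt box look unmoved, and the gripper is clear of everything, so I'll hand in.

```bash
python3 -c "
from workcell import manip;print(manip.hand_in())"
```

```text
the job is handed in; nothing more can be done
None
```

The job is handed in at about 40 s: the fork, collar, bored block and base plate (the smaller one) each lie flat and right way up in their own trays, and the oil can, bolt box and larger plate were left alone.

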